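# Clamp the choke and hold the sprung test slide at the index

## Robot

A 6-joint arm with a two-finger parallel gripper is mounted at the origin on the work surface. World frame = base frame: x ahead of the robot, y to its left, z up, the work surface at z = 0. Lengths are in mm, angles in rad, forces in N, time in s.
With the tool pointing down it reaches from about 325 to 925 mm from the base axis. Payload 3.1 kg.
Tool frame: the origin (TCP) lies between the finger pads; the fingertips stand 11 mm ahead of it and the grasp point (between the pads) lies 8 mm behind it; z points along the fingers, y is the line along which they close (so a half turn about z gives the same grasp; the last joint's range is limited). The gripper opens to 85 mm and grips with 20 to 120 N. Pads are 22 mm wide; open, the fingers measure 114 mm over their backs; the gripper's body (76 mm by 85 mm) begins 54 mm behind the grasp point. The pads swing forward as they close: fully open they stand 13 mm farther back than shut.
Start: joints at [0.993, 0.217, 1.613, -0, 1.311, -0.112], TCP at [280.696, 558.435, 242.3] pointing down, gripper open.
Joint ranges: [-2.75, 2.75], [-0.78, 2.1], [0.31, 2.55], [-1.13, 4.27], [0.13, 2.63], [-2.58, 2.58]. Speed limits (rad/s): [2.79, 2.79, 3.14, 3.14, 3.14, 3.14].

## Interface

Orientations are given as a unit quaternion [x, y, z, w].
In Python, from plant import readout, get_image, ctrl, masks_of gives the robot as it stands.
- The arm moves only by the tool send_rows, never from a script. Its arguments are lists of equal length, an entry for each row: "delta_rot": the turn, a rotation vector about the world's x, y, z in degrees, a list of three; "offset": the shift along the world's x, y, z in mm, a list of three; "grip": the closure, from 0 (fully open) to 1 (shut). A call has 1 to 20 rows; each row shifts and turns the commanded pose from where the row before left it; what a row does not reach is not made up. A row lasts 1/12 s, in which the tool goes at most 41.7 mm and 7.16 degrees, less where a joint would pass 70% of its speed; a pose out of reach is approached as far as the arm can. A call with a gripper value outside its range is refused whole. The fingers move at their own pace and stop on an object; the grip force is fixed at half the most. Time passes only in rows, so rows that do not move let the fingers close. It gives the time, the measured TCP pose, the force, the opening and the grip force at its end, in the units of the state.
- readout.sense(): the state, without advancing time (a new reading comes with each control period).
- get_image(name): name is "scene" or "top" or "wrist"; returns a dict with "img" (384x512x3 uint8, red, green, blue), "fx", "fy", "cx", "cy" (pixels), "rvec" (rotation vector, rad) and "tvec" (3), from world to camera coordinates, as OpenCV has them. Camera axes: x right, y down, z forward; pixel columns grow to the right and rows downward; lengths in mm; the calibration is good to about 2 mm. The wrist camera is an equidistant fisheye: a pixel r from the principal point sees the ray r / f radians off the axis. A picture is of the moment at which its call begins. There is no depth.
- ctrl.sign_off(): hands the job in; it is judged then, once.
Trained networks look in a picture, given as the dict that the camera call returned (one of the last four; its "shot" number tells which), for a name from the list of things; names that differ only in an ending like _2 or _b are one class to them, and where a whole thing is asked for, a point or a joint stands for the part that bears it (a point fixed in the world has none). Each returns a list of dicts, best first, with "confidence" (0 to 1); they miss things now and then, are a little off and sometimes report something else, mostly with a low value. They report only what shows in the picture. A call takes as long as a camera call. They do not tell look-alikes from the thing itself.
- masks_of(picture, label): "mask" (384x512 bool, what is visible of it) and "extent" ([left, top, right, bottom] in pixels, round what is visible of it).
The state is a dict: "time": time; "joint_pos": joint angles; "dq": joint speeds; "effort": joint torques, N m; "ee_pos": TCP position; "ee_rot": TCP orientation; "contact_force": force on the tool from outside, world axes, zero at the start; "ft_torque": the same for the moment, N m; "grip_width": finger opening in mm; "gripper_force": force on a finger pad.
Only numpy, scipy, OpenCV 4.12 (cv2) and the standard library are available. Lean on these libraries where they do the work, as an engineer would, in place of code of your own. Each camera call takes 0.05 s, during which the arm holds its last target. There are 200 camera calls.

## Task

On the test jig, swing the heavy toggle clamp arm over centre so that its foot presses down on the choke in its nest. Then pull the spring-return slide out by its knob until its pointer lines up with the brass index, and keep it there: finish while still holding the slide at the index, with the choke still clamped. Leave the canister, the brass ring and the two glass valves where they stand.

Things in the scene. Friction and masses are not known exactly. Their poses are not given: they have to be found in the camera images.
- jig: Plywood test jig fixed to the desk, board 200 (x) x 320 (y) x 12 mm; origin at the centre of its underside. On its +y half: nest (centre x 0, y +55 mm, rim 24 mm above the desk) and clamp. On its -y half: steel rail along jig x at y -80 mm, black spring housing at its +x end (34 mm high), flat scale strip at y -135 mm. Two brass posts, 28 mm high, at x +57 and +82, y 0.
- clamp_pivot (a point): Pivot of the clamp arm, in a steel bracket 31 mm wide and 86 mm high: jig x 0, y +110 mm, 78 mm above the desk. The arm turns about jig x here.
- choke: Loose block-shaped steel choke with rust spots, 56 (x) x 48 (y) x 46 mm high, 0.3 to 0.6 kg, already lying in the nest on the jig (2 mm play all round); origin at the centre of its underside, its top 58 mm above the desk.
- clamp_angle (a joint): Angle of the clamp arm (rad): 0 = fully open, where it starts, leaning 0.61 past upright away from the choke (to jig +y); 0.61 = upright, dead centre; 2.18 = level, foot flat on the choke. Its weight (0.3 kg) swings it back to 0 below about 0.61, and down onto the choke beyond; pushing it through takes under 3 N. Past centre it drops by itself in a second or two and stays.
- clamp_grip (a point): Centre of the dark steel grip at the end of the clamp arm: a round bar 24 mm thick and 36 mm long, lying along the arm, its middle 80 mm from the pivot; the arm ends 96 mm from the pivot. The rest of the arm is a steel bar 18 (jig x) x 14 mm. The point turns with the arm; open, it stands about 144 mm above the desk at jig y +156 mm.
- clamp_arm: The swinging steel clamp arm. Under it is a round rubber foot, 18 mm across, 55 mm from the pivot; its sole is 20 mm below the arm's middle line when the arm is level. The body's origin is the pivot; axes as the jig's when fully open.
- slide_travel (a joint): Travel of the spring-return slide (m): 0 = home, grows as it is pulled towards jig -x, ends at 0.095. Return force about 3.5 N at home, rising by 0.7 N per 10 mm; it returns home as soon as it is let go.
- slide: Aluminium carriage on the rail, with an upright cream cylindrical knob, 24 mm in diameter, from 42 to 78 mm above the desk, on a brass stem 12 mm thick; the carriage under it (44 x 36 mm) reaches 30 mm above the desk. Origin on the knob's axis, 12 mm above the desk; moves with the slide.
- knob_mid (a point): Middle of the knob, on its axis, 60 mm above the desk: the height to grip it.
- pointer_tip (a point): Tip of the thin dark steel pointer (4 mm wide) that sticks out of the slide's carriage towards jig -y over the scale strip, 45 mm to jig -y of the knob's axis and at the same jig x; moves with the slide.
- index: Brass index fixed on the scale strip, 12 (x) x 20 (y) mm block, top 26 mm above the desk, with a 4 mm wide nib towards the pointer; axes as the jig's. It is set anew along jig x each time, 35 to 75 mm to jig -x of the pointer's home place. It does not move.
- index_nib (a point): Tip of the brass nib, the mark: the slide is at the index when the pointer tip has the same jig x as this point.
- canister: Loose green tin canister with a screw top, 64 mm across, 72 mm high, beyond the jig; origin at the centre of its underside. Bystander.
- clamp_ring: Loose brass ring, 48 mm across, 12 mm high, on the desk beside the slide's end of the jig; origin at the centre of its underside. Bystander.
- valve_a: Loose miniature clear glass valve, upright, 20 mm across, 52 mm high, beyond the jig; origin at the centre of its underside. Bystander.
- valve_b: Another such valve, the same.
There are look-alikes about, which are no part of the job. Of the things shaped like the choke, the steel one is meant.

How it is judged:
By the outcome, as a careful person would: the job done as asked, in the order asked, and still so for the second after the job is handed in, while the arm keeps its last pose, push and grip.
It also fails if it takes over 48 s, if anything falls off the work surface, if the arm or the gripper's body presses on something with over 40 N, if the wrist force passes 120 N, or if a joint passes its speed limit or range.

## Working session

There is one attempt and no reset: what is moved stays moved. The work goes in short steps, Python scripts to look and compute and a tool call to move; the robot and the scene stay as the last step left them, time stands still between calls to the robot, and variables do not carry over. Pictures are saved under pics/ and viewed, at most 10 in all, crops included, and the job is handed in when it is done.

Besides the shell and the picture viewer there is one more tool, called after "Call:" as name(argument=value, ...), one argument or row to a line, values as JSON. send_rows: Moves the arm, as the interface text tells. Its arguments: {"type":"object","properties":{"delta_rot":{"type":"array"},"offset":{"type":"array"},"grip":{"type":"array"}},"required":["delta_rot","offset","grip"]}

```bash
mkdir -p pics
cat > h.py <<'E'
import numpy as np, cv2
from plant import readout,get_image,ctrl,masks_of
def save(p,n): cv2.imwrite('pics/'+n+'.png',cv2.cvtColor(p['img'],cv2.COLOR_RGB2BGR))
def ray(p,u,v,fish=False):
    R=cv2.Rodrigues(np.array(p['rvec'],float))[0];t=np.array(p['tvec'],float).ravel()
    x=(u-p['cx'])/p['fx'];y=(v-p['cy'])/p['fy']
    if fish:
        r=np.hypot(x,y); d=np.array([x/r*np.sin(r),y/r*np.sin(r),np.cos(r)]) if r>1e-9 else np.array([0,0,1.])
    else: d=np.array([x,y,1.])
    return -R.T@t, R.T@(d/np.linalg.norm(d))
def atz(p,u,v,z,fish=False):
    o,d=ray(p,u,v,fish); return o+d*(z-o[2])/d[2]
def tri(rs):
    A=0;b=0
    for o,d in rs:
        M=np.eye(3)-np.outer(d,d);A=A+M;b=b+M@o
    return np.linalg.solve(A,b)
def proj(p,X):
    R=cv2.Rodrigues(np.array(p['rvec'],float))[0];c=R@np.array(X,float)+np.array(p['tvec'],float).ravel()
    return p['cx']+p['fx']*c[0]/c[2],p['cy']+p['fy']*c[1]/c[2]
E
python3 - <<'E'
from h import *
print(readout.sense())
P={n:get_image(n) for n in('scene','top','wrist')}
im=np.vstack([P['scene']['img'],P['top']['img']])
for n in P: save(P[n],n+'0')
for n in P:
    print(n,P[n]['fx'],ray(P[n],P[n]['cx'],P[n]['cy']))
    for l in ['jig','choke','clamp_arm','clamp_grip','slide','knob_mid','pointer_tip','index','index_nib','canister','clamp_ring','valve_a']:
        for m in masks_of(P[n],l)[:3]:
            ys,xs=np.nonzero(m['mask']);print(n,l,round(m['confidence'],2),np.round(m['extent']),xs.mean().round(1),ys.mean().round(1))
E
```

```text
{'time': 0.0, 'joint_pos': array([ 9.92801026e-01,  2.17772577e-01,  1.61493469e+00, -5.07038318e-06,
        1.31130706e+00, -1.12165365e-01]), 'dq': array([-0.00095106,  0.0023645 , -0.00026288, -0.00042289, -0.00142826,
       -0.00010825]), 'effort': array([ 2.63318443e-04, -3.96837866e+01, -3.03859949e+01,  2.42373545e-06,
        9.69483226e-03,  1.58219112e-06]), 'ee_pos': array([280.25351847, 557.75569883, 240.95653471]), 'ee_rot': array([ 2.30813952e-01,  9.72997150e-01, -1.14028412e-03, -4.07287262e-04]), 'contact_force': array([ 0.83401965,  0.64875272, -0.46960429]), 'ft_torque': array([-0.02787016, -0.03608998, -0.0136189 ]), 'gripper_force': 0.0, 'grip_width': 85.29773316583152}
scene 442.9260194181355 (array([1259.45454117, -365.406996  ,  700.59265156]), array([-0.71208495,  0.36800529, -0.59791901]))
scene jig 0.64 [215. 152. 367. 279.] 289.0 227.2
scene choke 0.92 [237. 163. 260. 189.] 248.1 174.1
scene choke 0.81 [372. 183. 401. 211.] 385.6 196.3
scene choke 0.71 [292. 192. 326. 219.] 308.4 206.7
scene clamp_arm 0.89 [322. 152. 353. 192.] 335.5 168.3
scene clamp_ar
[... 1360 characters left out ...]
98.] 175.6 191.1
top slide 0.68 [248. 138. 266. 170.] 255.6 160.6
top knob_mid 0.54 [248. 139. 270. 169.] 255.6 160.5
top pointer_tip 0.63 [250. 141. 264. 176.] 255.4 160.3
top valve_a 0.52 [196. 120. 203. 130.] 198.4 122.6
top valve_a 0.44 [228. 124. 232. 134.] 230.9 129.2
top valve_a 0.39 [253. 143. 264. 169.] 255.4 160.8
wrist 297.3186396354542 (array([211.89461048, 590.98434858, 372.36108893]), array([ 0.26524575, -0.13490158, -0.95469695]))
wrist jig 0.84 [ 83. 334. 135. 383.] 107.4 360.5
wrist choke 0.72 [ 26. 289.  50. 326.] 36.0 306.9
wrist choke 0.61 [112. 372. 124. 378.] 117.0 373.7
wrist choke 0.41 [ 62. 277.  92. 287.] 75.0 282.4
wrist slide 0.33 [110. 371. 124. 382.] 115.1 374.6
```

Run:
```python
import cv2,numpy as np
a=cv2.imread('pics/scene0.png')[130:330,190:420];b=cv2.imread('pics/top0.png')[90:290,140:320]
cv2.imwrite('pics/c0.png',cv2.resize(a,None,fx=3.4,fy=2.9,interpolation=2)[:600,:800])
cv2.imwrite('pics/c1.png',cv2.resize(b,None,fx=3,fy=3,interpolation=2))
```

```text
(no output)
```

View pics/c0.png

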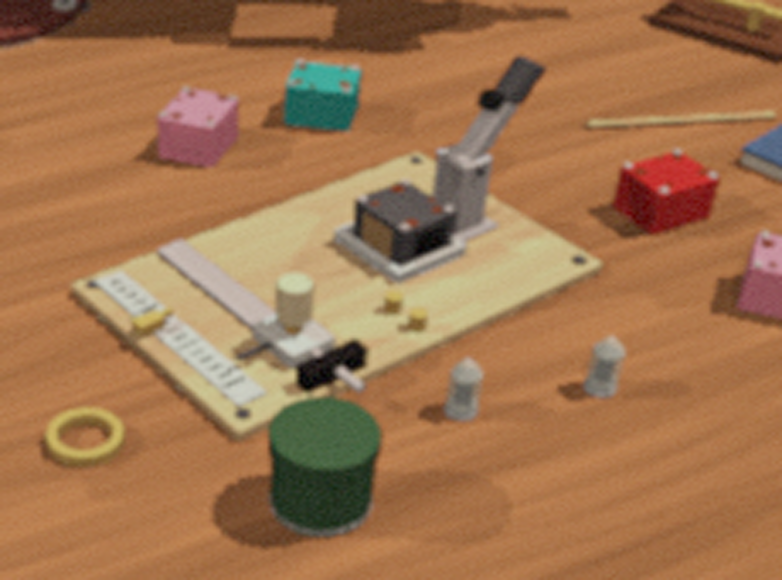

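View pics/c1.png

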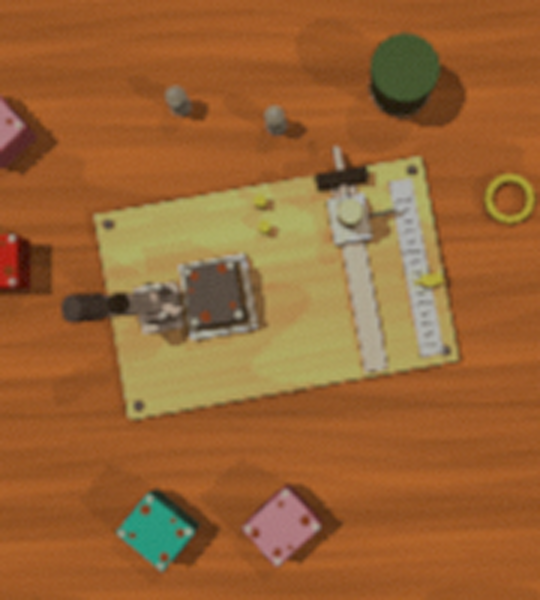

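The scene crop shows the steel choke (rusty dark block in the nest) at full-scene pixel (308,207). The look-alikes are pink (248,174), teal (285,163), red (386,196) and a second pink one at the right edge. The choke needs no grasp. The clamp grip is at (343,157), knob at (277,233), index at (234,241). In the top view, the grip is at (167,192), knob (257,160), index nib (280,183).

```bash
cat >> h.py <<'E'
def jigfit(pts,z=12):
    pass
E
python3 - <<'E'
from h import *
s=get_image('scene');t=get_image('top')
T=lambda u,v:(140+u/3,90+v/3); S=lambda u,v:(190+u/3.4,130+v/2.9)
c=[atz(t,*T(*q),12)[:2] for q in[(420,157),(95,213),(128,418),(460,360)]]
loc=np.array([(100,-160),(100,160),(-100,160),(-100,-160)],float)
c=np.array(c);m=c.mean(0)
z=((c-m)@[1,1j])*np.conj(loc@[1,1j]);th=np.angle(z.sum())
print('top jig',m,th,np.linalg.norm(c[0]-c[1]),np.linalg.norm(c[1]-c[2]))
c2=np.array([atz(s,*S(*q),12)[:2] for q in[(238,435),(600,262),(418,152),(73,290)]])
m2=c2.mean(0);z=((c2-m2)@[1,1j])*np.conj(loc@[1,1j]);print('scene jig',m2,np.angle(z.sum()))
M=(m+m2)/2
R=np.array([[np.cos(th),-np.sin(th)],[np.sin(th),np.cos(th)]])
for n,a,b in[('knobtop',(295,283),(350,211)),('grip',(520,78),(82,307)),('nib',(165,315),(421,279)),('ring',(85,437),(510,198)),('valveL',(605,345),(177,98)),('valveR',(465,368),(275,118)),('can',(325,430),(405,68))]:
    X=tri([ray(s,*S(*a)),ray(t,*T(*b))]);print(n,X.round(1),'jig',(R.T@(X[:2]-M)).round(1))
J=readout.sense()
for n,l in [('home knob',(0,0))]:pass
E
```

```text
top jig [576.15508353  64.72293856] 0.1495554461108009 316.7239233410484 198.8767771465599
scene jig [580.53056209  65.39765208] 0.16622868455555007
knobtop [638.   -5.5  76.1] jig [ 48.5 -78.6]
grip [552.7 220.7 142.7] jig [ -2.2 157.7]
nib [579.8 -71.2  24.2] jig [ -18.9 -135. ]
ring [ 657.1 -161.     6.9] jig [  44.2 -235.3]
valveL [753.7 153.1  42.9] jig [186.5  60.9]
valveR [732.7  62.   41.8] jig [152.2 -26. ]
can [768.5 -58.7  71.5] jig [ 169.6 -150.7]
```

Call:
send_rows(
  delta_rot=[
    [0,0,-4.5],
    [0,0,-4.5],
    [0,0,-4.5],
    [0,0,-4.5],
    [0,0,-4.5],
    [0,0,-4.5],
    [0,0,-4.5],
    [0,0,-4.5],
    [0,0,-4.5],
    [0,0,-4.5],
    [0,0,-4.5],
    [0,0,-4.5],
    [0,0,0],
    [0,0,0],
  ],
  offset=[
    [22,-24,0],
    [22,-24,0],
    [22,-24,0],
    [22,-24,0],
    [22,-24,0],
    [22,-24,0],
    [22,-24,0],
    [22,-24,0],
    [22,-24,0],
    [22,-24,0],
    [22,-24,0],
    [22,-24,0],
    [0,0,0],
    [0,0,0],
  ],
  grip=[1,1,1,1,1,1,1,1,1,1,1,1,1,1],
)

```text
time: 3.22
ee_pos: [545.7, 269.1, 242.3]
ee_rot: [0.648, 0.761, 0.0, -0.0]
contact_force: [0.1, 0.7, 0.6]
grip_width: 0.2
gripper_force: 0.0
```

Run:
```python
from h import *
from scipy.spatial.transform import Rotation as Ro
s=readout.sense();print(s['time'],s['ee_pos'],Ro.from_quat(s['ee_rot']).as_matrix().round(3),s['joint_pos'].round(2),s['grip_width'])
w=get_image('wrist');save(w,'w1')
for l in ['clamp_grip','choke','knob_mid','index']:
    for m in masks_of(w,l)[:2]:
        ys,xs=np.nonzero(m['mask']);print(l,round(m['confidence'],2),np.round(m['extent']),xs.mean(),ys.mean(),atz(w,xs.mean(),ys.mean(),144 if 'grip' in l else 58,True))
```

```text
3.2167 [545.69130768 269.1047384  242.2784554 ] [[-0.159  0.987 -0.   ]
 [ 0.987  0.159  0.   ]
 [ 0.    -0.    -1.   ]] [0.34 0.18 1.65 0.   1.31 0.18] 0.15056132196732316
clamp_grip 0.46 [175. 189. 327. 325.] 249.52143446001648 227.67209398186316 [548.85269918 236.85500348 144.        ]
clamp_grip 0.21 [368. 247. 392. 273.] 379.8344594594595 260.15202702702703 [678.49422285 219.78223009 144.        ]
choke 0.86 [ 76. 174. 129. 229.] 101.69278119753777 203.44432008953552 [369.19794215 195.9586265   58.        ]
choke 0.83 [ 82. 246. 132. 297.] 107.41325536062378 273.0799220272904 [372.07165336  91.63887817  58.        ]
```

View pics/w1.png

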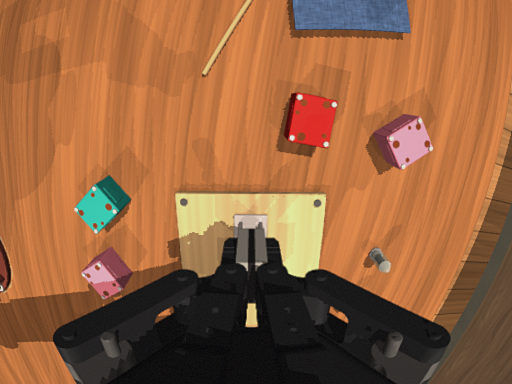

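The view down past the fingers shows the jig's far edge spanning columns 176 to 326. The bracket sits at (251,220), centred on the fingers, so the tool is lined up behind the arm.

Call:
send_rows(
  delta_rot=[
    [0,0,0],
    [0,0,0],
    [0,0,0],
    [0,0,0],
    [0,0,0],
    [0,0,0],
    [0,0,0],
    [0,0,0],
    [0,0,0],
    [0,0,0],
    [0,0,0],
    [0,0,0],
    [0,0,0],
    [0,0,0],
    [0,0,0],
  ],
  offset=[
    [0,0,-25],
    [0,0,-25],
    [0,0,-25],
    [0,0,-25],
    [0,0,0],
    [1.6,-9.9,0],
    [1.6,-9.9,0],
    [1.6,-9.9,0],
    [1.6,-9.9,0],
    [1.6,-9.9,0],
    [1.6,-9.9,0],
    [1.6,-9.9,0],
    [1.6,-9.9,0],
    [1.6,-9.9,0],
    [0,0,0],
  ],
  grip=[1,1,1,1,1,1,1,1,1,1,1,1,1,1,1],
)

```text
time: 4.72
ee_pos: [559.3, 178.6, 142.0]
ee_rot: [0.648, 0.762, -0.001, 0.0]
contact_force: [-0.1, 0.0, -0.3]
grip_width: -0.4
gripper_force: 0.0
```

Run:
```python
from h import *
s=get_image('scene');t=get_image('top')
a=cv2.resize(s['img'][110:290,200:400],(600,540));b=cv2.resize(t['img'][120:240,140:300],(0,0),fx=3,fy=3)
save({'img':a},'s2')
for n,p in(('s',s),('t',t)):
  for m in masks_of(p,'clamp_arm')[:2]: print(n,m['confidence'],m['extent'])
```

```text
s 0.88 [312.3, 156.3, 331.6, 189.2]
s 0.55 [202.1, 270.6, 227.2, 288.8]
t 0.41 [192.0, 178.1, 208.2, 193.2]
```

View pics/s2.png

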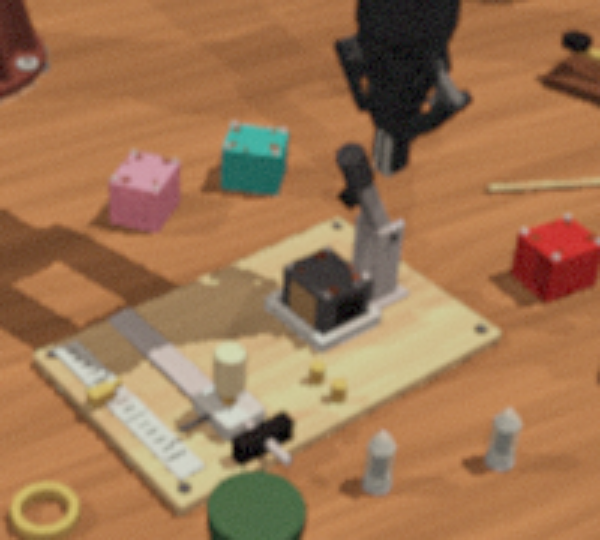

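The clamp arm is at (360,190) in the crop. It has passed centre and left the fingers, and is falling toward the choke. Next I go above the knob.

Call:
send_rows(
  delta_rot=[
    [0,0,0],
    [0,0,0],
    [0,0,0],
    [0,0,0],
    [0,0,0],
    [0,0,0],
    [0,0,0],
    [0,0,0],
    [0,0,0],
    [0,0,0],
    [0,0,0],
    [0,0,0],
    [0,0,0],
    [0,0,0],
  ],
  offset=[
    [0,0,20],
    [0,0,20],
    [0,0,20],
    [8,-18.5,0],
    [8,-18.5,0],
    [8,-18.5,0],
    [8,-18.5,0],
    [8,-18.5,0],
    [8,-18.5,0],
    [8,-18.5,0],
    [8,-18.5,0],
    [8,-18.5,0],
    [8,-18.5,0],
    [0,0,0],
  ],
  grip=[1,1,1,0,0,0,0,0,0,0,0,0,0,0],
)

```text
time: 6.08
ee_pos: [640.3, -6.5, 201.9]
ee_rot: [0.648, 0.761, -0.001, 0.001]
contact_force: [-0.6, -0.9, -0.3]
grip_width: 85.5
gripper_force: 0.0
```

Run:
```python
from h import *
print(readout.sense()['ee_pos'])
w=get_image('wrist');s=get_image('scene');save(w,'w3')
a=cv2.resize(s['img'][130:290,200:380],(0,0),fx=3,fy=3)
save({'img':np.hstack([cv2.resize(a,(400,356)),cv2.resize(w['img'],(400,356))])},'c3')
for n,p,f in(('w',w,True),('s',s,False)):
  for l,z in(('knob_mid',78),('index',26),('clamp_arm',90),('choke',58)):
    for m in masks_of(p,l)[:2]:
      ys,xs=np.nonzero(m['mask']);print(n,l,round(m['confidence'],2),np.round(m['extent']),atz(p,xs.mean(),ys.mean(),z,f).round(1))
```

```text
[640.26184422  -6.53942352 201.94525631]
w knob_mid 0.91 [228. 146. 317. 206.] [640.1   5.6  78. ]
w index 0.58 [181. 208. 197. 229.] [579.6 -78.5  26. ]
w clamp_arm 0.72 [175.   0. 207.  76.] [571.6 108.4  90. ]
w choke 0.94 [168.   9. 230.  63.] [575.8 118.9  58. ]
w choke 0.78 [  5.  55.  62. 110.] [384.3  64.1  58. ]
s knob_mid 0.91 [269. 223. 298. 265.] [680.6 -27.5  78. ]
s clamp_arm 0.56 [294. 185. 331. 206.] [583.4 113.4  90. ]
s choke 0.98 [238. 161. 259. 186.] [402.5  41.2  58. ]
s choke 0.92 [408. 210. 439. 241.] [761.2 295.2  58. ]
```

View pics/c3.png

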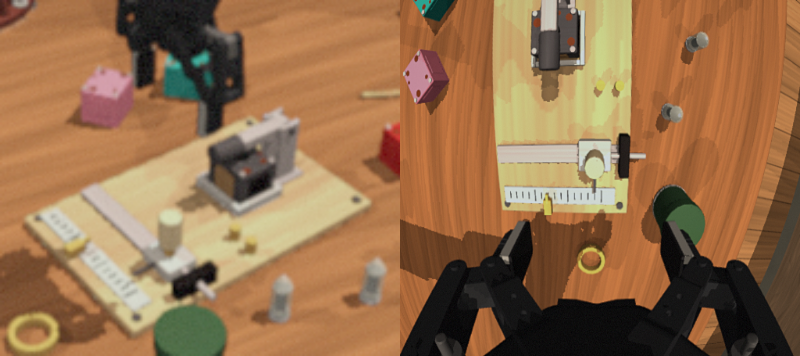

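The clamp is level on the choke, foot down at crop (240,160). The wrist view shows the knob at about (249,176), with the index and pointer just below it, so I zoom in there.

Run:
```python
import cv2
a=cv2.imread('pics/w3.png')[140:240,120:280]
cv2.imwrite('pics/c4.png',cv2.resize(a,None,fx=5,fy=5,interpolation=2))
```

```text
(no output)
```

View pics/c4.png

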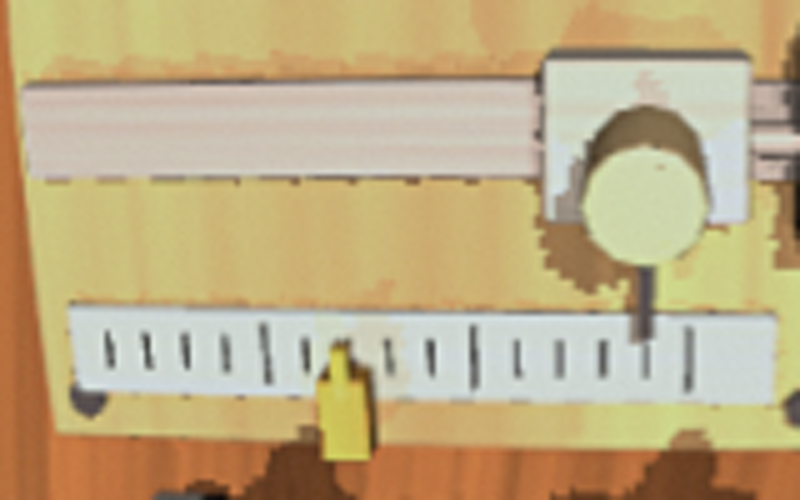

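Nib tip at wrist pixel (188.4,208.5), pointer tip at (248.2,208), knob top centre at (249,181).

Run:
```python
from h import *
w=get_image('wrist')
a=0.158;ex=np.array([np.cos(a),np.sin(a)]);ey=np.array([-ex[1],ex[0]])
k=atz(w,120+645/5,140+206/5,78,True)
for z in(20,23,26):
    p=atz(w,120+641/5,140+338/5,z,True);n=atz(w,120+342/5,140+343/5,z,True)
    d=(n-p)[:2];print(z,p.round(1),n.round(1),'dx',d@ex,'dy',d@ey,'knob-ptr',(k-p)[:2]@ex,(k-p)[:2]@ey)
print(k,ray(w,256,192,True))
l=atz(w,120+25/5,140+130/5,18,True);r=atz(w,120+540/5,140+130/5,18,True);print('rail dir',np.arctan2(*(r-l)[[1,0]]))
```

```text
20 [642.6 -49.6  20. ] [575.  -62.4  20. ] dx -68.7758540232973 dy -1.9865655901241572 knob-ptr 1.1164865191570605 47.796115743932965
23 [642.5 -48.5  23. ] [575.5 -61.1  23. ] dx -68.1179988375972 dy -1.9675636817690638 knob-ptr 1.0923492668345127 46.63303956948244
26 [642.3 -47.3  26. ] [576.  -59.8  26. ] dx -67.46014365189721 dy -1.9485617734139227 knob-ptr 1.0682120145119685 45.46996339503195
[636.21657889  -2.23259969  78.        ] (array([625.99432274,  70.86790043, 333.63674948]), array([ 0.06729267, -0.30510855, -0.94993709]))
rail dir 0.1512268016780209
```

Call:
send_rows(
  delta_rot=[
    [0,0,0],
    [0,0,0],
    [0,0,0],
    [0,0,0],
    [0,0,0],
    [0,0,0],
    [0,0,0],
    [0,0,0],
    [0,0,0],
    [0,0,0],
    [0,0,0],
    [0,0,0],
    [0,0,0],
    [0,0,0],
    [0,0,0],
    [0,0,0],
  ],
  offset=[
    [-3.5,3,0],
    [0,0,-25],
    [0,0,-25],
    [0,0,-25],
    [0,0,-25],
    [0,0,-25],
    [0,0,-13],
    [0,0,-10],
    [0,0,0],
    [0,0,0],
    [0,0,0],
    [0,0,0],
    [0,0,0],
    [0,0,0],
    [0,0,0],
    [0,0,0],
  ],
  grip=[0,0,0,0,0,0,0,0,0,1,1,1,1,1,1,1],
)

```text
time: 7.97
ee_pos: [637.0, -0.7, 55.8]
ee_rot: [0.647, 0.762, 0.001, 0.001]
contact_force: [1.3, 0.6, 4.1]
grip_width: 22.4
gripper_force: 59.3
```

Call:
send_rows(
  delta_rot=[
    [0,0,0],
    [0,0,0],
    [0,0,0],
    [0,0,0],
    [0,0,0],
    [0,0,0],
    [0,0,0],
    [0,0,0],
    [0,0,0],
    [0,0,0],
  ],
  offset=[
    [-7.9,-1.2,0],
    [-7.9,-1.2,0],
    [-7.9,-1.2,0],
    [-7.9,-1.2,0],
    [-7.9,-1.2,0],
    [-7.9,-1.2,0],
    [-7.9,-1.2,0],
    [-7.9,-1.2,0],
    [0,0,0],
    [0,0,0],
  ],
  grip=[1,1,1,1,1,1,1,1,1,1],
)

```text
time: 8.8
ee_pos: [574.4, -10.3, 55.8]
ee_rot: [0.648, 0.762, 0.002, 0.003]
contact_force: [7.4, 1.9, 1.3]
grip_width: 22.3
gripper_force: 60.5
```

Run:
```python
from h import *
P={n:get_image(n) for n in('scene','top','wrist')}
for n in P: save(P[n],n+'5')
s=P['scene']
r=lambda im,w,h:cv2.resize(im,(w,h),interpolation=2)
save({'img':np.hstack([r(s['img'][215:275,205:285],400,300),r(P['top']['img'][130:220,230:330],333,300)])},'c5a')
save({'img':np.vstack([r(P['scene']['img'][215:275,205:285],400,300),r(P['wrist']['img'][100:300,120:387],400,300)])},'c5')
```

```text
(no output)
```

View pics/c5.png

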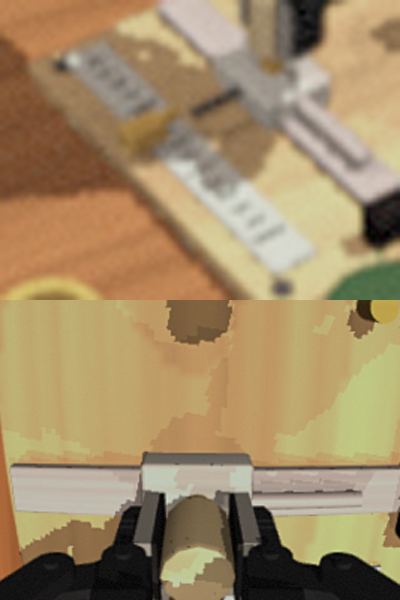

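The pointer tip is at crop (190,111) and the nib at about (172,118), so they're close. I zoom in on both fixed views.

Run:
```python
from h import *
s=cv2.imread('pics/scene5.png')[228:253,222:262];t=cv2.imread('pics/top5.png')[160:200,255:305]
cv2.imwrite('pics/c6.png',np.hstack([cv2.resize(s,(480,300),interpolation=2),cv2.resize(t,(300,300)[:2] and (320,300),interpolation=2)]))
```

```text
(no output)
```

View pics/c6.png

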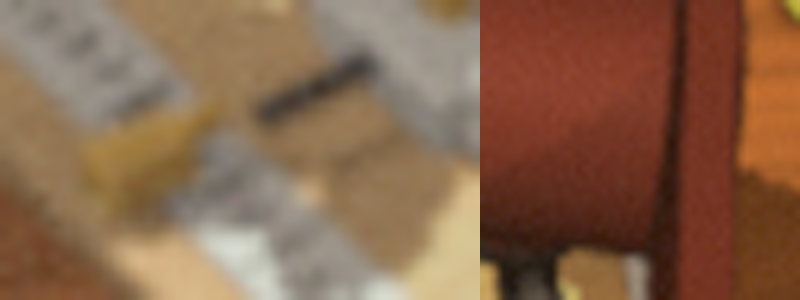

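Nib tip at scene pixel (239.7,237.2); the pointer runs from (252.7,233.4) to its tip at (243.9,237.4), so some travel remains toward jig -x.

Run:
```python
from h import *
s=get_image('scene')
a=0.155;ex=np.array([np.cos(a),np.sin(a)]);ey=np.array([-ex[1],ex[0]])
c=lambda u,v:(222+(u-6)/12+.5,228+(v-6)/12+.5)
for zp,zn in((22,22),(22,24),(24,24),(26,26)):
  q=atz(s,*c(368,65),zp);p=atz(s,*c(263,113),zp);n=atz(s,*c(212,110),zn)
  print(zp,zn,p.round(1),n.round(1),(n-p)[:2]@ex,(n-p)[:2]@ey,'ptr dir',(q-p)[:2]@ex,(q-p)[:2]@ey)
for u,v in [(263,113)]: print((atz(s,*c(u+12,v),22)-atz(s,*c(u,v),22))[:2]@np.c_[ex,ey])
p0=proj(s,(577.6,-57,23));print(p0)
```

```text
22 22 [580.5 -55.9  22. ] [575.4 -64.1  22. ] -6.333999254549425 -7.330612252877815 ptr dir 0.5563697162367072 23.878996113230883
22 24 [580.5 -55.9  22. ] [577.4 -65.   24. ] -4.479056645506206 -8.519340006740753 ptr dir 0.5563697162367072 23.878996113230883
24 24 [582.5 -56.8  24. ] [577.4 -65.   24. ] -6.315331209029191 -7.309006913544965 ptr dir 0.5547299409902136 23.808618115301698
26 26 [584.5 -57.7  26. ] [579.4 -65.9  26. ] -6.296663163508966 -7.287401574212171 ptr dir 0.5530901657437116 23.73824011737246
[1.32680562 1.83504208]
(np.float64(242.90385456130196), np.float64(236.47723170530378))
```

Call:
send_rows(
  delta_rot=[
    [0,0,0],
    [0,0,0],
    [0,0,0],
    [0,0,0],
  ],
  offset=[
    [-2.4,-0.4,0],
    [-2.4,-0.4,0],
    [0,0,0],
    [0,0,0],
  ],
  grip=[1,1,1,1],
)

```text
time: 9.33
ee_pos: [570.1, -11.0, 55.8]
ee_rot: [0.648, 0.762, 0.002, 0.003]
contact_force: [7.9, 2.2, 2.2]
grip_width: 22.7
gripper_force: 60.5
```

Run:
```python
from h import *
ims=[get_image('scene') for _ in range(8)]
print(readout.sense()['ee_pos'],readout.sense()['time'])
m=np.mean([p['img'].astype(float) for p in ims],0).astype(np.uint8)
save({'img':m},'scene7')
save({'img':np.vstack([cv2.resize(m[228:250,222:262],(640,352),interpolation=2),cv2.resize(m[140:215,270:410],(640,240)[:2],interpolation=2)])},'c7')
```

```text
[570.23002439 -10.96132168  55.79119477] 9.7333
```

View pics/c7.png

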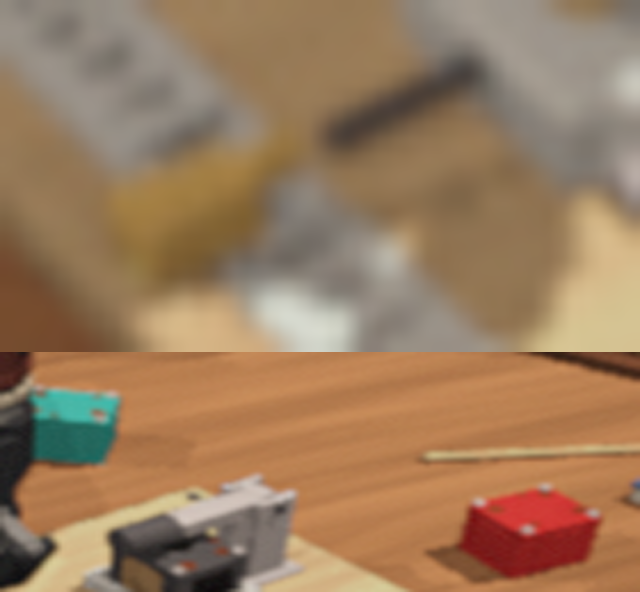

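Run:
```python
from h import *
s=get_image('scene');a=0.155;ex=np.array([np.cos(a),np.sin(a)]);ey=np.array([-ex[1],ex[0]])
J=lambda X:np.array([X[:2]@ex,X[:2]@ey])
m=cv2.cvtColor(cv2.imread('pics/scene7.png'),cv2.COLOR_BGR2RGB).astype(float)
S0=cv2.cvtColor(cv2.imread('pics/scene0.png'),cv2.COLOR_BGR2RGB).astype(float)
# resample rectified jig-plane patch at z, 0.5mm per px, and measure pointer / nib columns
c=np.array([577,-61.]);R=cv2.Rodrigues(np.array(s['rvec'],float))[0]
def patch(im,c,z):
    X,Y=np.meshgrid(np.arange(-20,20.1,.5),np.arange(-30,30.1,.5))
    W=np.stack([c[0]+X*ex[0]+Y*ey[0],c[1]+X*ex[1]+Y*ey[1],0*X+z],-1).reshape(-1,3)
    u=cv2.projectPoints(W,np.array(s['rvec'],float),np.array(s['tvec'],float),np.array([[s['fx'],0,s['cx']],[0,s['fy'],s['cy']],[0,0,1.]]),None)[0].reshape(X.shape+(2,)).astype(np.float32)
    return X,Y,cv2.remap(im,u[...,0],u[...,1],cv2.INTER_CUBIC)
for z in(22,24,26):
    X,Y,p=patch(m,c,z)
    dark=np.clip(75-p.mean(-1),0,None);yel=np.clip(p[...,0]-p[...,2]-75,0,None)
    for y in range(-28,28,3):
        r=abs(Y[:,0]-y)<1.6
        f=lambda q:(round((q[r]*X[r]).sum()/q[r].sum(),1) if q[r].sum()>30 else None,round(q[r].sum()))
        if z==24: print(z,y,f(dark),f(yel))
X,Y,p=patch(m,c,24)
save({'img':np.clip(cv2.resize(p[::-1],None,fx=5,fy=5),0,255).astype(np.uint8)},'c8')
```

```text
24 -28 (None, 0) (np.float64(-1.5), 2729)
24 -25 (None, 0) (np.float64(-1.5), 2533)
24 -22 (None, 0) (np.float64(-1.5), 2375)
24 -19 (None, 0) (np.float64(-0.9), 2210)
24 -16 (None, 0) (np.float64(-1.1), 2256)
24 -13 (None, 0) (np.float64(-1.5), 1758)
24 -10 (None, 0) (np.float64(-1.4), 774)
24 -7 (None, 0) (np.float64(-1.5), 361)
24 -4 (None, 0) (np.float64(-2.2), 303)
24 -1 (None, 0) (np.float64(-3.1), 53)
24 2 (np.float64(1.2), 40) (None, 0)
24 5 (np.float64(0.9), 401) (None, 0)
24 8 (np.float64(0.7), 458) (None, 0)
24 11 (np.float64(0.5), 428) (None, 0)
24 14 (np.float64(0.6), 409) (None, 0)
24 17 (np.float64(0.4), 420) (None, 0)
24 20 (np.float64(0.4), 345) (None, 0)
24 23 (np.float64(0.6), 239) (None, 0)
24 26 (np.float64(0.3), 163) (None, 0)
```

View pics/c8.png

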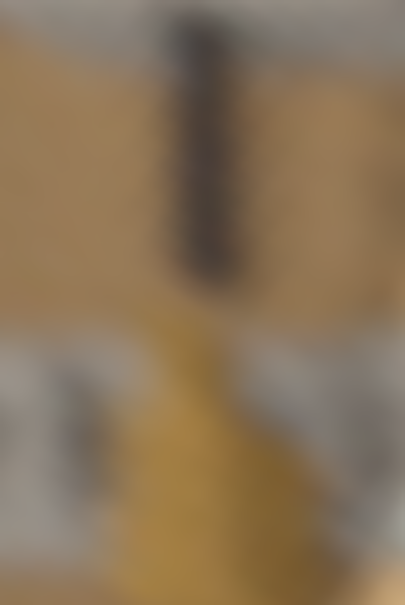

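Run:
```python
from h import *
from scipy.spatial.transform import Rotation as Ro
st=readout.sense();w=get_image('wrist');s=get_image('scene');t=get_image('top')
Rc=cv2.Rodrigues(np.array(w['rvec'],float))[0].T;C=-Rc@np.array(w['tvec'],float).ravel()
Rt=Ro.from_quat(st['ee_rot']).as_matrix();off=Rt.T@(C-st['ee_pos']);Rh=Rt.T@Rc
R0=Ro.from_quat([.648,.761,-.001,.001]).as_matrix();e0=np.array([640.26,-6.54,201.95])
Rw=R0@Rh;Cw=e0+R0@off;print('cam then',Cw,'(ref 626.0 70.9 333.6)',Rw[:,2])
Cw=np.array([625.99,70.87,333.64])
a=0.153;ex=np.array([np.cos(a),np.sin(a)]);ey=np.array([-ex[1],ex[0]])
def pw(W):
    c=(W-Cw)@Rw;r=np.hypot(c[:,0],c[:,1]);k=np.arctan2(r,c[:,2])/r
    return np.c_[w['cx']+w['fx']*c[:,0]*k,w['cy']+w['fy']*c[:,1]*k]
def pp(p): return lambda W:cv2.projectPoints(W,np.array(p['rvec'],float),np.array(p['tvec'],float),np.array([[p['fx'],0,p['cx']],[0,p['fy'],p['cy']],[0,0,1.]]),None)[0].reshape(-1,2)
def patch(f,pr,c,z,hx):
    im=cv2.imread('pics/'+f+'.png')[...,::-1].astype(np.float32).copy()
    X,Y=np.meshgrid(np.arange(-hx,hx+.1,.5),np.arange(-16,30.1,.5))
    W=np.stack([c[0]+X*ex[0]+Y*ey[0],c[1]+X*ex[1]+Y*ey[1],0*X+z],-1).reshape(-1,3)
    u=pr(W).reshape(X.shape+(2,)).astype(np.float32)
    return X,Y,cv2.remap(im,u[...,0],u[...,1],cv2.INTER_CUBIC)
n=np.array([576.5,-62.]);h=n+67.6*ex
for f,pr in(('w3',pw),('scene0',pp(s)),('top0',pp(t))):
  for z in(22,26):
    out=[]
    for c,kind in((n,'y'),(h,'d')):
        X,Y,p=patch(f,pr,c,z,12)
        L=p.mean(-1);q=(p[...,0]-p[...,2]) if kind=='y' else -L
        for y in (range(-14,6,3) if kind=='y' else range(2,24,3)):
            r=abs(Y[:,0]-y)<1.6;v=q[r].mean(0);g=np.clip(v-(v.max()+np.median(v))/2,0,None)
            out.append((kind,y,round((g*X[0]).sum()/g.sum(),1),int(v.max()-np.median(v))))
    print(f,z,*[o[1:] if o[0]=='y' else ('P',)+o[1:] for o in out])
```

```text
cam then [627.55689626  67.71259722 333.0158273 ] (ref 626.0 70.9 333.6) [ 0.04790814 -0.29620479 -0.95392218]
w3 22 (-14, np.float64(-3.3), 28) (-11, np.float64(-3.2), 50) (-8, np.float64(-2.9), 77) (-5, np.float64(-3.5), 108) (-2, np.float64(-3.2), 95) (1, np.float64(-2.4), 17) (4, np.float64(6.0), 7) ('P', 2, np.float64(1.9), 79) ('P', 5, np.float64(-0.8), 137) ('P', 8, np.float64(-0.8), 95) ('P', 11, np.float64(-1.1), 93) ('P', 14, np.float64(-0.8), 92) ('P', 17, np.float64(-0.6), 48) ('P', 20, np.float64(-9.9), 41) ('P', 23, np.float64(-11.3), 83)
w3 26 (-14, np.float64(-2.0), 17) (-11, np.float64(-2.4), 50) (-8, np.float64(-1.9), 54) (-5, np.float64(-2.7), 100) (-2, np.float64(-2.4), 108) (1, np.float64(-2.0), 62) (4, np.float64(9.7), 3) ('P', 2, np.float64(-3.1), 94) ('P', 5, np.float64(-0.3), 119) ('P', 8, np.float64(-0.7), 124) ('P', 11, np.float64(-1.1), 81) ('P', 14, np.float64(-0.8), 97) ('P', 17, np.float64(-0.7), 68) ('P', 20, np.float64(-2.8), 17) ('P', 23, np.float64(-10.7), 69)
scene0 22 (-14, np.float64(-1.9), 19) (-11, np.float64(-1.9), 35) (-8, np.float64(-2.2), 5
[... 973 characters left out ...]
t64(-1.4), 2) ('P', 2, np.float64(0.6), 47) ('P', 5, np.float64(1.0), 50) ('P', 8, np.float64(0.7), 40) ('P', 11, np.float64(0.4), 29) ('P', 14, np.float64(0.8), 15) ('P', 17, np.float64(1.5), 12) ('P', 20, np.float64(1.7), 15) ('P', 23, np.float64(1.9), 19)
top0 26 (-14, np.float64(-0.3), 59) (-11, np.float64(-0.2), 66) (-8, np.float64(-0.4), 66) (-5, np.float64(-0.4), 51) (-2, np.float64(-0.6), 17) (1, np.float64(-4.8), 6) (4, np.float64(-3.8), 2) ('P', 2, np.float64(-0.1), 47) ('P', 5, np.float64(0.5), 50) ('P', 8, np.float64(0.2), 44) ('P', 11, np.float64(-0.2), 31) ('P', 14, np.float64(0.2), 17) ('P', 17, np.float64(0.9), 12) ('P', 20, np.float64(1.2), 15) ('P', 23, np.float64(1.4), 18)
```

All three views agree on about 1.6 mm more.

Call:
send_rows(
  delta_rot=[
    [0,0,0],
    [0,0,0],
    [0,0,0],
    [0,0,0],
  ],
  offset=[
    [-1.6,-0.2,0],
    [0,0,0],
    [0,0,0],
    [0,0,0],
  ],
  grip=[1,1,1,1],
)

```text
time: 10.27
ee_pos: [568.6, -11.2, 55.8]
ee_rot: [0.648, 0.762, 0.002, 0.003]
contact_force: [6.7, 1.9, 0.7]
grip_width: 22.5
gripper_force: 60.5
```

Run:
```python
from h import *
s=get_image('scene')
for m in masks_of(s,'clamp_arm')[:1]: print(m['confidence'],m['extent'])
r=readout.sense();print(r['ee_pos'],r['contact_force'],r['grip_width'],r['time'])
print(ctrl.sign_off())
```

```text
0.64 [291.9, 180.6, 330.9, 207.5]
[568.65782527 -11.20871774  55.7650006 ] [7.62660717 2.20465287 0.77288854] 22.441098302181445 10.3667
the job is handed in; nothing more can be done
None
```

The job is handed in at 10.4 s: the clamp arm is down on the choke, and the gripper is still holding the slide at about 69 mm of travel, within an estimated 1 mm or so of the index; the arm touched none of the bystanders that I could see.

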